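# Clear an offcut from the drilling fixture and load the walnut blank

## Task

A short pale pine offcut has been left in the drilling fixture, the aluminium plate with four red corner stops. Throw the offcut into the orange scrap bin, then set the dark walnut blank (not the pale one of the same size) down gently between the four stops, flat on the plate with its long side along the plate's long side; do not drop it in. Let go of both.

Things in the scene. Friction and masses are not known exactly. Their poses are not given: they have to be found in the camera images.
- blank_center (a point): Centre of the dark walnut blank, a loose block 100 long (its x axis) by 50 wide (y) by 45 high (z, up), 0.1 to 0.2 kg, lying flat on the bench, centre 22.5 mm above it. A pale block of the same size lies at least 150 mm away and is not needed. Grip across the 50 mm width; nothing stands within 80 mm of its centre.
- offcut_center (a point): Centre of the pale pine offcut, a loose block 60 long (its x axis) by 34 wide (y) by 45 high (z, up), under 0.1 kg, lying flat on the fixture's plate between the red stops, its long side roughly along the plate's. Grip across the 34 mm width.
- nest (a point): Nest centre, on the top face of the fixed aluminium plate (180 x 130 x 12), 12 mm above the bench; x along its long side, z up. Four red L-shaped corner stops, 12 high and 10 thick, enclose 120 (x) by 70 (y): 10 mm play round the blank. Between stops the long sides are open over their middle 80 mm, the short sides over 40 mm, so fingers can go down to the plate beside a block.
- scrap_bin_in (a point): Centre of the inner floor of the fixed, empty orange scrap bin, 5 mm above the bench; open top, outside 190 (x) by 150 (y) by 70 high, walls 5 thick, z up. The offcut may be dropped in from just above the rim.
There are look-alikes about, which are no part of the job. Leave any blue look-alike of the part that bears offcut_center alone. Leave any blue look-alike of the part that bears blank_center alone.

How it is judged:
On the way:
1. the offcut lies in the scrap bin, let go (x of offcut_center in the frame of scrap_bin_in between -0.09 and 0.09 m and y of offcut_center in the frame of scrap_bin_in between -0.07 and 0.07 m and z of offcut_center in the frame of scrap_bin_in below 0.06 m and contact force between offcut and the fingers below 0.1 N), for 0.2 s.
At the end, for the whole second after the job is handed in: Offcut at rest in the scrap bin (centre inside the walls, under 60 mm over its floor). Walnut blank at rest flat on the plate between the stops: centre within 14 mm of the nest centre in x and y and under 27 mm above the plate, long side along it within 20 degrees, tilt under 5 degrees (x of offcut_center in the frame of scrap_bin_in between -0.09 and 0.09 m and y of offcut_center in the frame of scrap_bin_in between -0.07 and 0.07 m and z of offcut_center in the frame of scrap_bin_in below 0.06 m and x of blank_center in the frame of nest between -0.014 and 0.014 m and y of blank_center in the frame of nest between -0.014 and 0.014 m and z of blank_center in the frame of nest below 0.027 m and angle between the x axis of blank_center and the x axis of nest, either way round below 0.35 rad and angle between blank_center's own z axis and vertical below 0.09 rad and linear speed of each of blank, offcut below 0.02 m/s); the robot touches nothing.
It fails at once if the walnut blank dropped over the fixture: let go with its underside more than about 25 mm above the plate (horizontal distance between blank_center and nest below 0.08 m and z of blank_center in the frame of nest above 0.048 m and contact force between blank and the fingers below 0.05 N).
It also fails if it takes over 54 s, if anything falls off the work surface, if the arm or the gripper's body presses on something with over 40 N, if the wrist force passes 120 N, or if a joint passes its speed limit or range.

## Robot

A 6-joint arm with a two-finger parallel gripper is mounted at the origin on the work surface. World frame = base frame: x ahead of the robot, y to its left, z up, the work surface at z = 0. Lengths are in m, angles in rad, forces in N, time in s.
With the tool pointing down it reaches from about 0.25 to 0.85 m from the base axis. Payload 12.5 kg.
Tool frame: the origin (TCP) lies at the very end of the fingers, on their centre line; the grasp point (between the pads) lies 19 mm behind it (grip_depth is the distance from the TCP to the grasp point, in m); z points along the fingers, y is the line along which they close (so a half turn about z gives the same grasp; the last joint's range is limited). The gripper opens to 93 mm and grips with 3 to 60 N. Pads are 15 mm wide; open, the fingers measure 128 mm over their backs; the gripper's body (75 mm by 188 mm) begins 65 mm behind the grasp point.
Start: joints at [1.185, 0.351, 1.652, -0, 1.139, -0.085], TCP at [0.163, 0.525, 0.219] pointing down, gripper open.
Joint ranges: [-2.75, 2.75], [-0.79, 2.1], [0.01, 2.65], [-1.57, 4.71], [0.07, 3.14], [-2.87, 2.87]. Speed limits (rad/s): [2.22, 2.22, 2.79, 3.14, 3.14, 3.14].

## Interface

Orientations are given as a unit quaternion [w, x, y, z].
In Python, from plant import * gives the robot as it stands.
- The arm moves only by the tool play_rows, never from a script. Its argument "targets" is a list of rows, each a list of 6 numbers: the shift along the tool's x, y, z in m, then the turn, a rotation vector about the tool's x, y, z in degrees. A call has exactly 8 rows; each row is the pose to reach, as a shift and turn from the pose commanded when the call began, along the tool's axes at that moment; what a row does not reach only later rows make up. A row lasts 1/12 s, in which the tool goes at most 41.7 mm and 7.16 degrees, less where a joint would pass 70% of its speed; a pose out of reach is approached as far as the arm can. A call with a gripper value outside its range is refused whole. "gripper" is the opening, from 0 (shut) to 1 (fully open), set as the call begins (left out, the last holds). The fingers move at their own pace and stop on an object; "squeeze" is the grip in N (left out, the last holds). Time passes only in rows, so rows that repeat a pose let the fingers close, or fill a call up. It gives the time, the measured TCP pose, the force, the opening and the grip force at its end, in the units of the state.
- read_state(): the state, without advancing time (a new reading comes with each control period).
- snapshot(name): name is "side" or "top"; returns the picture (400x640x3 uint8, red, green, blue); there is no depth.
- camera_model(name): a dict with "fx", "fy", "cx", "cy" (pixels), "D" ([k1, k2, p1, p2, k3] as OpenCV has them; the pictures are not rectified), "rvec" (rotation vector, rad) and "tvec" (3), from world to camera coordinates, as OpenCV has them. Camera axes: x right, y down, z forward; pixel columns grow to the right and rows downward; lengths in m; the calibration is good to about 2 mm. A picture is of the moment at which its call begins. camera_model takes no time and is no camera call.
- close_job(): hands the job in; it is judged then, once.
The state is a dict: "time": time; "joints": joint angles; "qd": joint speeds; "joint_torque": joint torques, N m; "eef_pos": TCP position; "ee_rot": TCP orientation; "contact_force": force on the tool from outside, world axes, zero at the start; "wrist_torque": the same for the moment, N m; "gripper_width": finger opening in m; "finger_force": force on a finger pad.
Only numpy, scipy, OpenCV 4.12 (cv2) and the standard library are available. Lean on these libraries where they do the work, as an engineer would, in place of code of your own. Each camera call takes 0.05 s, during which the arm holds its last target. There are 200 camera calls.

## Working session

There is one attempt and no reset: what is moved stays moved. The work goes in short steps, Python scripts to look and compute and a tool call to move; the robot and the scene stay as the last step left them, time stands still between calls to the robot, and variables do not carry over. Pictures are saved under pics/ and viewed, at most 10 in all, crops included, and the job is handed in when it is done.

Besides the shell and the picture viewer there is one more tool, called after "Request:" as name([rows], argument=value, ...), one row to a line, values as JSON. play_rows: Moves the arm, as the interface text tells. Its arguments: {"type":"object","properties":{"targets":{"type":"array","items":{"type":"array","items":{"type":"number"}}},"gripper":{"type":"number"},"squeeze":{"type":"number"}},"required":["targets"]}

```bash
mkdir -p pics
python3 - <<'E'
from plant import *
import cv2
for n in("top","side"):
    im=snapshot(n); cv2.imwrite(f"pics/{n}0.png",im[:,:,::-1]); print(n,{k:(v if isinstance(v,(int,float)) else list(v)) for k,v in camera_model(n).items()})
s=read_state(); print(s)
E
```

```text
top {'fx': 469.37355382978234, 'fy': 469.37355382978234, 'cx': 313.7818497511982, 'cy': 199.20643493406442, 'D': [np.float64(-0.07590744312880641), np.float64(0.0), np.float64(0.0), np.float64(0.0), np.float64(0.0)], 'rvec': [np.float64(2.136586919573263), np.float64(-2.1651519064976203), np.float64(0.16366156938268642)], 'tvec': [np.float64(0.01284460324128473), np.float64(0.5296096385198562), np.float64(1.0063962282689227)]}
side {'fx': 437.5038798032899, 'fy': 437.5038798032899, 'cx': 322.8733535729949, 'cy': 199.8653767875587, 'D': [np.float64(-0.0876153490857883), np.float64(0.0), np.float64(0.0), np.float64(0.0), np.float64(0.0)], 'rvec': [np.float64(2.372662958893849), np.float64(-0.5540094247670372), np.float64(0.224975398500023)], 'tvec': [np.float64(-0.46140970931572656), np.float64(0.21101505097093334), np.float64(0.7837156653162958)]}
{'time': 0.1, 'joints': array([ 1.18537460e+00,  3.51164796e-01,  1.65235095e+00,  2.27500592e-05,
        1.13907193e+00, -8.46074705e-02]), 'qd': array([ 0.00082901, -0.00030824, -0.00240513,  0.00170724,  0.00042693,
       -0.00147785]), 'joint_torque': array([-3.40740244e-04, -4.98016655e+01, -2.85703272e+01,  6.99947658e-02,
        2.38852267e-02, -1.81033488e-05]), 'eef_pos': array([0.16282547, 0.52503349, 0.21816835]), 'ee_rot': array([-1.25894066e-04,  1.49845372e-01,  9.88709319e-01, -4.81429877e-04]), 'contact_force': array([-0.11424498,  0.65353745,  0.00695487]), 'wrist_torque': array([ 0.04675207, -0.0177274 , -0.01426001]), 'finger_force': 0.0, 'gripper_width': 0.09318728997366454}
```

View pics/top0.png

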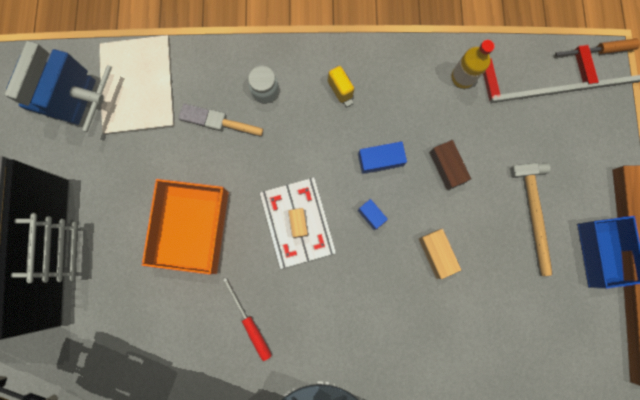

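View pics/side0.png

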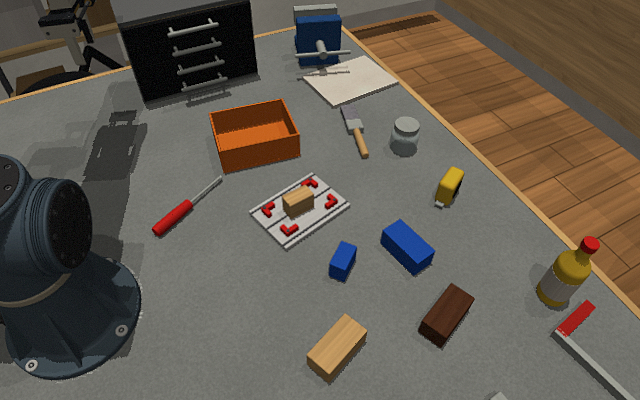

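The top view shows the offcut on the plate at (298,222), the walnut blank at (451,164), the pale same-size block at (441,254), and blue look-alikes at (383,157) and (373,214). The bin is at (185,227). In the side view, the offcut is at (298,202), walnut at (447,314), pale at (337,348), and the bin at (255,135). Walnut is the only dark brown block, and the offcut is the only pale one on the plate. I'll confirm both in enlarged crops.

Run:
```python
import cv2,numpy as np
t=cv2.imread("pics/top0.png");s=cv2.imread("pics/side0.png")
def crop(im,x,y,w,h,f):
    c=cv2.resize(im[y:y+h,x:x+w],None,fx=f,fy=f,interpolation=cv2.INTER_CUBIC)
    for i in range(x-x%10+10,x+w,10): cv2.line(c,((i-x)*f,0),((i-x)*f,8 if i%50 else 20),(0,255,0),1)
    for j in range(y-y%10+10,y+h,10): cv2.line(c,(0,(j-y)*f),(8 if j%50 else 20,(j-y)*f),(0,255,0),1)
    return c
cv2.imwrite("pics/tn.png",np.hstack([crop(t,255,170,85,105,5),crop(t,420,130,60,105,5)]))
cv2.imwrite("pics/sn.png",np.hstack([crop(s,245,165,110,90,4),crop(s,410,270,75,90,4)]))
cv2.imwrite("pics/tb.png",np.hstack([crop(t,135,170,100,110,3),cv2.resize(crop(s,200,90,110,90,3),(403,330))]))
```

```text
(no output)
```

View pics/tn.png

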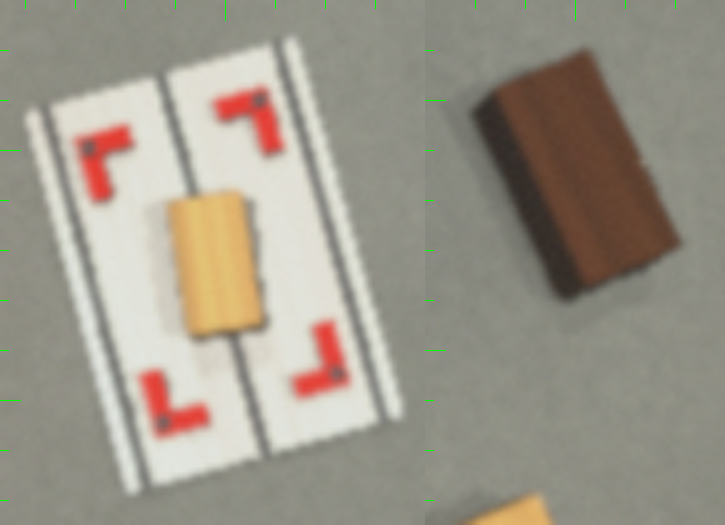

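View pics/sn.png

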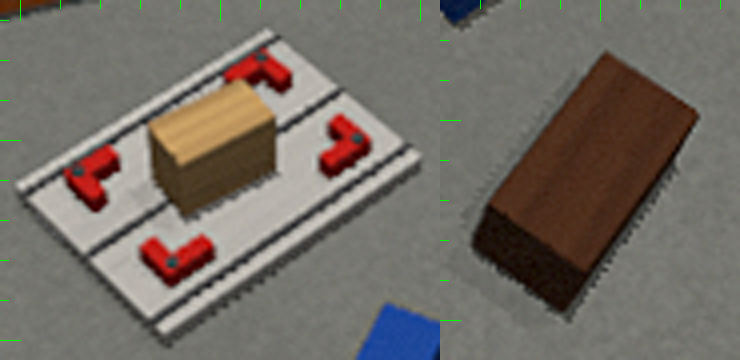

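View pics/tb.png

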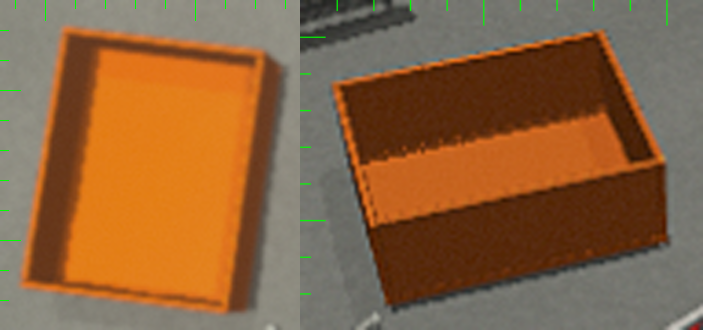

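The crops confirm the dark walnut block with its lit top face and the pale offcut inside the red stops. Next I'll triangulate their corners, read off the crops as coded below.

```bash
cat > tri.py <<'E'
from plant import *
import cv2,numpy as np
from scipy.spatial.transform import Rotation as R
def cam(n):
    c=camera_model(n);K=np.array([[c['fx'],0,c['cx']],[0,c['fy'],c['cy']],[0,0,1]])
    return K,np.array(c['D'],float),np.array(c['rvec'],float),np.array(c['tvec'],float)
def tri(pt,ps):
    P=[];u=[]
    for n,p in(("top",pt),("side",ps)):
        K,D,r,t=cam(n);P.append(np.c_[cv2.Rodrigues(r)[0],t]);u.append(cv2.undistortPoints(np.array(p,float)[:,None],K,D)[:,0].T)
    X=cv2.triangulatePoints(P[0],P[1],u[0],u[1]);return (X[:3]/X[3]).T
def plane(p,z,n):
    K,D,r,t=cam(n);M=cv2.Rodrigues(r)[0];u=cv2.undistortPoints(np.array(p,float)[:,None],K,D)[:,0]
    d=np.c_[u,np.ones(len(u))]@M;c=-M.T@t;return c+d*((z-c[2])/d[:,2])[:,None]
def rep(name,X):
    # corners order TL,TR,BR,BL
    v=(X[0]+X[1]-X[2]-X[3])/2;w=(X[0]+X[3]-X[1]-X[2])/2
    yaw=lambda a:np.degrees(np.arctan2(a[1],a[0]))
    print(name,'c',X.mean(0).round(4),'z',X[:,2].round(3),'L',np.linalg.norm(v).round(3),'W',np.linalg.norm(w).round(3),'yaw',yaw(v).round(1),(yaw(w)-90).round(1))
E
python3 - <<'E'
from tri import *
d={'plate':([(260.6,192),(313.4,177.6),(335.4,253.6),(281,268.6)],[(312.5,172.5),(350,204.5),(285.5,247.5),(249.5,211.75)],.012),
'off':([(289,210),(303,208),(308,235),(293,237)],[(305.75,185.5),(313.75,194.5),(290.5,205.75),(282.5,196.25)],.057),
'blank':([(434.4,147.6),(452.6,139.6),(471,178.4),(452.6,188)],[(451.25,283),(474.5,299.25),(446.25,337.5),(422,321.25)],.045),
'bin':([(157,180),(223.3,186.7),(212.3,272.7),(143,265.7)],[(282.4,98.7),(299.6,133.6),(220.5,151),(209,113.2)],.07)}
for k,(a,b,z) in d.items():
    rep(k,tri(a,b));rep('  top',plane(a,z,'top'));rep('  side',plane(b,z,'side'))
s=read_state();print(R.from_quat(np.roll(s['ee_rot'],-1)).as_matrix().round(3))
E
```

```text
plate c [0.4815 0.043  0.0096] z [0.01  0.007 0.013 0.009] L 0.18 W 0.126 yaw 15.0 14.8
  top c [0.4806 0.0431 0.012 ] z [0.012 0.012 0.012 0.012] L 0.18 W 0.126 yaw 14.9 14.7
  side c [0.4811 0.041  0.012 ] z [0.012 0.012 0.012 0.012] L 0.178 W 0.125 yaw 14.7 14.7
off c [0.4773 0.0403 0.0544] z [0.052 0.053 0.057 0.055] L 0.059 W 0.032 yaw 9.3 7.1
  top c [0.4765 0.0404 0.057 ] z [0.057 0.057 0.057 0.057] L 0.06 W 0.032 yaw 8.9 7.1
  side c [0.4769 0.038  0.057 ] z [0.057 0.057 0.057 0.057] L 0.056 W 0.031 yaw 6.9 8.0
blank c [ 0.6069 -0.3089  0.0439] z [0.046 0.041 0.044 0.044] L 0.098 W 0.048 yaw 21.9 24.8
  top c [ 0.6067 -0.3086  0.045 ] z [0.045 0.045 0.045 0.045] L 0.099 W 0.048 yaw 21.7 24.8
  side c [ 0.6063 -0.3092  0.045 ] z [0.045 0.045 0.045 0.045] L 0.097 W 0.048 yaw 22.1 22.6
bin c [0.4714 0.2865 0.069 ] z [0.067 0.07  0.072 0.067] L 0.187 W 0.149 yaw -7.0 -6.6
  top c [0.471  0.2862 0.07  ] z [0.07 0.07 0.07 0.07] L 0.186 W 0.148 yaw -7.0 -6.3
  side c [0.4713 0.2851 0.07  ] z [0.07 0.07 0.07 0.07] L 0.186 W 0.145 yaw -7.4 -6.6
[[-0.955  0.296 -0.   ]
 [ 0.296  0.955 -0.001]
 [ 0.    -0.001 -1.   ]]
```

Sizes and heights match the text:

| Item | Position (m) | Yaw |
|---|---|---|
| Plate | (0.481, 0.042) | 15° |
| Offcut | (0.477, 0.040) | 8° |
| Blank | (0.607, -0.309) | 23° |
| Bin | (0.471, 0.286) | -7° |

Moving towards the offcut now.

Request:
play_rows([
  [-0.028,-0.023,0.005,0,0,-3.2],
  [-0.056,-0.046,0.01,0,0,-6.4],
  [-0.084,-0.07,0.015,0,0,-9.6],
  [-0.112,-0.093,0.02,0,0,-12.8],
  [-0.14,-0.116,0.025,0,0,-16],
  [-0.168,-0.14,0.03,0,0,-19.2],
  [-0.196,-0.163,0.035,0,0,-22.4],
  [-0.222,-0.185,0.04,0,0,-25.5],
], gripper=1, squeeze=20)

```text
time: 0.77
eef_pos: [0.3207, 0.2811, 0.1784]
ee_rot: [-0.0, -0.073, 0.997, -0.0]
contact_force: [0.7, 0.7, -0.1]
gripper_width: 0.0931
finger_force: 0.0
```

```bash
cat > go.py <<'E'
import sys
from tri import *
# go.py x y z closing_yaw_deg: shift and turn in tool axes from measured pose
x,y,z,yw=map(float,sys.argv[1:])
s=read_state();M=R.from_quat(np.roll(s['ee_rot'],-1))
c,n=np.cos(np.radians(yw)),np.sin(np.radians(yw))
T=R.from_matrix(np.array([[-n,c,0],[c,n,0],[0,0,-1.]]))
print(s['time'],s['eef_pos'].round(4),'shift',M.inv().apply(np.array([x,y,z])-s['eef_pos']).round(4),'turn',(M.inv()*T).as_rotvec(degrees=True).round(2),'qd',abs(s['qd']).max().round(3),s['gripper_width'],s['finger_force'])
E
python3 go.py .477 .040 .14 98.3
```

```text
0.7667 [0.3207 0.2811 0.1784] shift [-0.1193 -0.2614  0.0384] turn [-0.01 -0.    0.13] qd 1.584 0.09314681974272614 0.0
```

Request:
play_rows([
  [-0.016,-0.035,0.005,0,0,0],
  [-0.032,-0.07,0.01,0,0,0],
  [-0.048,-0.105,0.015,0,0,0],
  [-0.064,-0.14,0.02,0,0,0],
  [-0.08,-0.175,0.026,0,0,0],
  [-0.096,-0.21,0.032,0,0,0],
  [-0.111,-0.244,0.036,0,0,0],
  [-0.119,-0.263,0.039,0,0,0],
])

```text
time: 1.43
eef_pos: [0.4771, 0.0367, 0.1391]
ee_rot: [0.0, -0.071, 0.997, -0.0]
contact_force: [-0.7, 1.1, -0.0]
gripper_width: 0.0931
finger_force: 0.0
```

```bash
python3 go.py .477 .040 .017 98.3
```

```text
1.4333 [0.4771 0.0367 0.1391] shift [-0.0004  0.0033  0.1221] turn [-0.02 -0.   -0.13] qd 0.409 0.09306064536170992 0.0
```

Request:
play_rows([
  [0,0,0.01,0,0,0],
  [0,0,0.03,0,0,0],
  [0,0,0.05,0,0,0],
  [0,0,0.07,0,0,0],
  [0,0,0.09,0,0,0],
  [0,0,0.108,0,0,0],
  [0,0,0.117,0,0,0],
  [0,0,0.122,0,0,0],
])

```text
time: 2.1
eef_pos: [0.4747, 0.0402, 0.0164]
ee_rot: [-0.001, -0.072, 0.997, 0.0]
contact_force: [0.5, 0.2, -0.0]
gripper_width: 0.0928
finger_force: 0.0
```

Request:
play_rows([
  [0,0,0,0,0,0],
  [0,0,0,0,0,0],
  [0,0,0,0,0,0],
  [0,0,0,0,0,0],
  [0,0,0,0,0,0],
  [0,0,0,0,0,0],
  [0,0,0,0,0,0],
  [0,0,0,0,0,0],
], gripper=0.2, squeeze=20)

```text
time: 2.77
eef_pos: [0.4758, 0.0396, 0.0178]
ee_rot: [0.0, -0.072, 0.997, -0.0]
contact_force: [-0.0, 0.6, 0.6]
gripper_width: 0.0444
finger_force: 0.0
```

```bash
python3 go.py .471 .286 .14 98.3
```

```text
2.7667 [0.4758 0.0396 0.0178] shift [-0.0307  0.2445 -0.1222] turn [-0.    0.01 -0.04] qd 0.002 0.04438390699805951 0.0
```

Request:
play_rows([
  [0,0,0,0,0,0],
  [0,0,0,0,0,0],
  [0,0,0,0,0,0],
  [0,0,0,0,0,0],
  [0,0,0,0,0,0],
  [0,0,0,0,0,0],
  [0,0,0,0,0,0],
  [0,0,0,0,0,0],
])

```text
time: 3.43
eef_pos: [0.4757, 0.0397, 0.0177]
ee_rot: [0.0, -0.072, 0.997, -0.0]
contact_force: [0.0, 0.3, 1.5]
gripper_width: 0.0336
finger_force: 20.0
```

Request:
play_rows([
  [0,0,-0.006,0,0,0],
  [0,0,-0.02,0,0,0],
  [0,0,-0.04,0,0,0],
  [0,0,-0.06,0,0,0],
  [0,0,-0.08,0,0,0],
  [0,0,-0.1,0,0,0],
  [0,0,-0.11,0,0,0],
  [0,0,-0.115,0,0,0],
])

```text
time: 4.1
eef_pos: [0.4763, 0.0396, 0.1341]
ee_rot: [0.001, -0.072, 0.997, -0.0]
contact_force: [-0.2, -0.8, -0.6]
gripper_width: 0.0341
finger_force: 20.0
```

```bash
python3 go.py .471 .286 .13 98.3
```

```text
4.1 [0.4763 0.0396 0.1341] shift [-0.0302  0.2446  0.0041] turn [-0.02  0.13 -0.03] qd 0.114 0.0340526154038397 19.999965727329254
```

Request:
play_rows([
  [-0.003,0.025,0.003,0,0,0],
  [-0.008,0.063,0.003,0,0,0],
  [-0.013,0.102,0.003,0,0,0],
  [-0.017,0.14,0.003,0,0,0],
  [-0.022,0.178,0.003,0,0,0],
  [-0.027,0.215,0.003,0,0,0],
  [-0.03,0.237,0.003,0,0,0],
  [-0.03,0.2445,0.003,0,0,0],
])

```text
time: 4.77
eef_pos: [0.4696, 0.2887, 0.1287]
ee_rot: [-0.0, -0.073, 0.997, 0.0]
contact_force: [-0.2, -0.1, -1.3]
gripper_width: 0.034
finger_force: 20.0
```

Request:
play_rows([
  [0,0,0,0,0,0],
  [0,0,0.01,0,0,0],
  [0,0,0.025,0,0,0],
  [0,0,0.04,0,0,0],
  [0,0,0.055,0,0,0],
  [0,0,0.07,0,0,0],
  [0,0,0.08,0,0,0],
  [0,0,0.083,0,0,0],
])

```text
time: 5.43
eef_pos: [0.4695, 0.2842, 0.0446]
ee_rot: [-0.001, -0.071, 0.997, -0.001]
contact_force: [0.1, 0.3, -1.2]
gripper_width: 0.0337
finger_force: 20.0
```

Request:
play_rows([
  [0,0,0,0,0,0],
  [0,0,0,0,0,0],
  [0,0,0,0,0,0],
  [0,0,0,0,0,0],
  [0,0,0,0,0,0],
  [0,0,0,0,0,0],
  [0,0,0,0,0,0],
  [0,0,0,0,0,0],
], gripper=0.6)

```text
time: 6.1
eef_pos: [0.4703, 0.286, 0.0468]
ee_rot: [0.0, -0.072, 0.997, 0.0]
contact_force: [-0.3, 0.2, -0.0]
gripper_width: 0.0556
finger_force: 0.0
```

Request:
play_rows([
  [0,0,-0.01,0,0,0],
  [0,0,-0.03,0,0,0],
  [0,0,-0.055,0,0,0],
  [0,0,-0.08,0,0,0],
  [0,0,-0.1,0,0,0],
  [0,0,-0.11,0,0,0],
  [0,0,-0.115,0,0,0],
  [0,0,-0.115,0,0,0],
])

```text
time: 6.77
eef_pos: [0.4705, 0.286, 0.1624]
ee_rot: [0.001, -0.072, 0.997, 0.0]
contact_force: [-0.2, 0.6, -0.5]
gripper_width: 0.0561
finger_force: 0.0
```

```bash
python3 go.py .607 -.309 .13 113.3
python3 - <<'E'
from plant import *
import cv2
im=snapshot("side"); cv2.imwrite("pics/s1.png",cv2.resize(im[60:260,150:400,::-1],None,fx=2.5,fy=2.5))
print(read_state()['joints'])
E
```

```text
6.7667 [0.4705 0.286  0.1624] shift [-0.0495 -0.6085  0.0322] turn [ 1.000e-02  7.000e-02 -1.503e+01] qd 0.032 0.05608519509678368 0.0
[ 4.61747506e-01  4.17576498e-01  1.70821318e+00  3.33820551e-05
  1.01616621e+00 -1.25331455e+00]
```

View pics/s1.png

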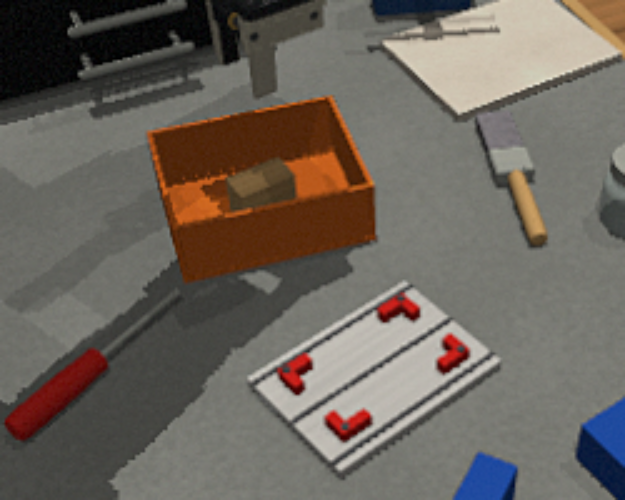

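The crop shows the offcut lying in the bin at about (262,185), let go, and the plate is empty. Next is the walnut blank.

Request:
play_rows([
  [-0.003,-0.038,0.002,0,0,-2],
  [-0.006,-0.076,0.004,0,0,-4],
  [-0.009,-0.114,0.006,0,0,-6],
  [-0.012,-0.152,0.008,0,0,-8],
  [-0.015,-0.19,0.01,0,0,-10],
  [-0.019,-0.228,0.012,0,0,-12],
  [-0.022,-0.266,0.014,0,0,-14],
  [-0.025,-0.304,0.016,0,0,-15],
], gripper=1)

```text
time: 7.48
eef_pos: [0.5381, -0.0132, 0.1441]
ee_rot: [-0.001, -0.203, 0.979, 0.0]
contact_force: [1.7, 0.5, -0.9]
gripper_width: 0.0929
finger_force: 0.0
```

```bash
python3 go.py .607 -.309 .13 113
```

```text
7.4833 [ 0.5381 -0.0132  0.1441] shift [ 0.0541 -0.2989  0.0139] turn [ 0.07 -0.11  0.37] qd 0.994 0.09287579005630936 0.0
```

Request:
play_rows([
  [0.007,-0.04,0.002,0,0,0],
  [0.015,-0.08,0.004,0,0,0],
  [0.022,-0.12,0.006,0,0,0],
  [0.029,-0.16,0.008,0,0,0],
  [0.036,-0.2,0.01,0,0,0],
  [0.043,-0.24,0.012,0,0,0],
  [0.05,-0.275,0.014,0,0,0],
  [0.054,-0.3,0.014,0,0,0],
])

```text
time: 8.15
eef_pos: [0.6067, -0.3111, 0.1291]
ee_rot: [-0.001, -0.201, 0.98, 0.001]
contact_force: [0.4, -0.2, -0.2]
gripper_width: 0.0932
finger_force: 0.0
```

Request:
play_rows([
  [0,0,0,0,0,0],
  [0,0,0,0,0,0],
  [0,0,0,0,0,0],
  [0,0,0,0,0,0],
  [0,0,0,0,0,0],
  [0,0,0,0,0,0],
  [0,0,0,0,0,0],
  [0,0,0,0,0,0],
])

```text
time: 8.82
eef_pos: [0.6077, -0.3079, 0.1318]
ee_rot: [0.0, -0.202, 0.979, -0.0]
contact_force: [-0.6, 0.5, -0.3]
gripper_width: 0.0929
finger_force: 0.0
```

```bash
python3 go.py .607 -.309 .008 113
```

```text
8.8167 [ 0.6077 -0.3079  0.1318] shift [ 0.0011 -0.0007  0.1238] turn [-0.01  0.01  0.29] qd 0.003 0.09287505492568002 0.0
```

Request:
play_rows([
  [0,0,0.01,0,0,0],
  [0,0,0.03,0,0,0],
  [0,0,0.05,0,0,0],
  [0,0,0.07,0,0,0],
  [0,0,0.09,0,0,0],
  [0.001,-0.001,0.11,0,0,0],
  [0.001,-0.001,0.12,0,0,0],
  [0.001,-0.001,0.124,0,0,0],
])

```text
time: 9.48
eef_pos: [0.6061, -0.309, 0.0053]
ee_rot: [-0.001, -0.202, 0.979, 0.001]
contact_force: [0.4, -1.0, 0.3]
gripper_width: 0.0932
finger_force: 0.0
```

Request:
play_rows([
  [0,0,0,0,0,0],
  [0,0,0,0,0,0],
  [0,0,0,0,0,0],
  [0,0,0,0,0,0],
  [0,0,0,0,0,0],
  [0,0,0,0,0,0],
  [0,0,0,0,0,0],
  [0,0,0,0,0,0],
], gripper=0.4, squeeze=30)

```text
time: 10.15
eef_pos: [0.6071, -0.3095, 0.0079]
ee_rot: [0.0, -0.202, 0.979, 0.0]
contact_force: [-1.1, 1.2, 4.2]
gripper_width: 0.05
finger_force: 30.0
```

Request:
play_rows([
  [0,0,0,0,0,0],
  [0,0,0,0,0,0],
  [0,0,0,0,0,0],
  [0,0,0,0,0,0],
  [0,0,-0.01,0,0,0],
  [0,0,-0.025,0,0,0],
  [0,0,-0.04,0,0,0],
  [0,0,-0.05,0,0,0],
])

```text
time: 10.82
eef_pos: [0.6079, -0.3101, 0.0605]
ee_rot: [0.001, -0.202, 0.979, -0.001]
contact_force: [0.4, -0.8, -1.4]
gripper_width: 0.0497
finger_force: 30.0
```

```bash
python3 go.py .481 .042 .13 104.8
```

```text
10.8167 [ 0.6079 -0.3101  0.0605] shift [-0.0226  0.3734 -0.0703] turn [-0.13  0.1   8.46] qd 0.181 0.04969506659032708 29.952818155288696
```

Request:
play_rows([
  [0,0,-0.03,0,0,0],
  [-0.001,0.015,-0.06,0,0,1],
  [-0.003,0.045,-0.07,0,0,2],
  [-0.005,0.08,-0.07,0,0,3.5],
  [-0.007,0.115,-0.07,0,0,5],
  [-0.009,0.15,-0.07,0,0,6.5],
  [-0.011,0.185,-0.07,0,0,7.5],
  [-0.013,0.22,-0.07,0,0,8.4],
])

```text
time: 11.48
eef_pos: [0.5316, -0.101, 0.1289]
ee_rot: [0.001, -0.129, 0.992, -0.0]
contact_force: [0.1, 0.3, -0.3]
gripper_width: 0.0498
finger_force: 30.0
```

```bash
python3 go.py .481 .042 .13 104.8
```

```text
11.4833 [ 0.5316 -0.101   0.1289] shift [ 0.0124  0.1512 -0.0013] turn [-0.05  0.09 -0.  ] qd 0.794 0.049780422065781475 29.951457381248474
```

Request:
play_rows([
  [0.002,0.03,0,0,0,0],
  [0.005,0.06,0,0,0,0],
  [0.007,0.09,0,0,0,0],
  [0.01,0.12,0,0,0,0],
  [0.012,0.14,0,0,0,0],
  [0.012,0.151,0,0,0,0],
  [0.012,0.151,0,0,0,0],
  [0.012,0.151,0,0,0,0],
])

```text
time: 12.15
eef_pos: [0.4824, 0.0404, 0.1283]
ee_rot: [0.001, -0.13, 0.992, -0.0]
contact_force: [-0.1, -0.3, -0.5]
gripper_width: 0.0498
finger_force: 30.0
```

```bash
python3 go.py .481 .042 .055 104.8
python3 - <<'E'
from plant import *
import cv2
im=snapshot("side"); cv2.imwrite("pics/s2.png",cv2.resize(im[120:270,210:400,::-1],None,fx=4,fy=4,interpolation=cv2.INTER_CUBIC))
E
```

```text
12.15 [0.4824 0.0404 0.1283] shift [0.001  0.002  0.0733] turn [-0.03  0.07  0.12] qd 0.025 0.049845001418604255 29.95267689228058
```

View pics/s2.png

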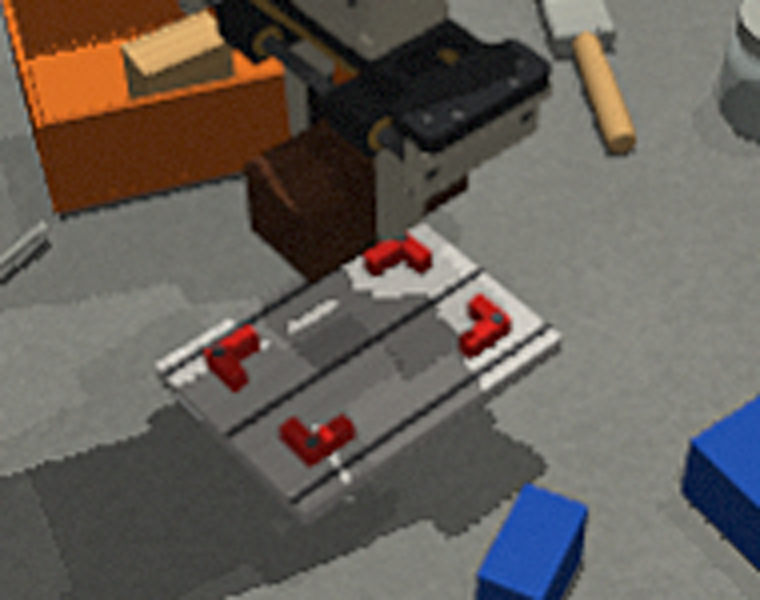

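The crop shows the blank held level above the nest, parallel to the plate, and the offcut still in the bin. I'll lower it gently.

Request:
play_rows([
  [0.001,0.002,0.01,0,0,0],
  [0.001,0.002,0.025,0,0,0],
  [0.001,0.002,0.04,0,0,0],
  [0.001,0.002,0.055,0,0,0],
  [0.001,0.002,0.07,0,0,0],
  [0.001,0.002,0.08,0,0,0],
  [0.001,0.002,0.085,0,0,0],
  [0.001,0.002,0.088,0,0,0],
])

```text
time: 12.87
eef_pos: [0.4801, 0.0418, 0.0388]
ee_rot: [-0.001, -0.129, 0.992, 0.0]
contact_force: [-0.1, 0.0, -1.4]
gripper_width: 0.0498
finger_force: 30.0
```

```bash
python3 go.py .481 .042 .021 104.8
python3 - <<'E'
from plant import *
import cv2
im=snapshot("side"); cv2.imwrite("pics/s3.png",cv2.resize(im[120:270,210:400,::-1],None,fx=4,fy=4,interpolation=cv2.INTER_CUBIC))
E
```

```text
12.8667 [0.4801 0.0418 0.0388] shift [-0.0009 -0.0001  0.0178] turn [ 0.01 -0.06  0.03] qd 0.066 0.049842867427867144 29.952691197395325
```

View pics/s3.png

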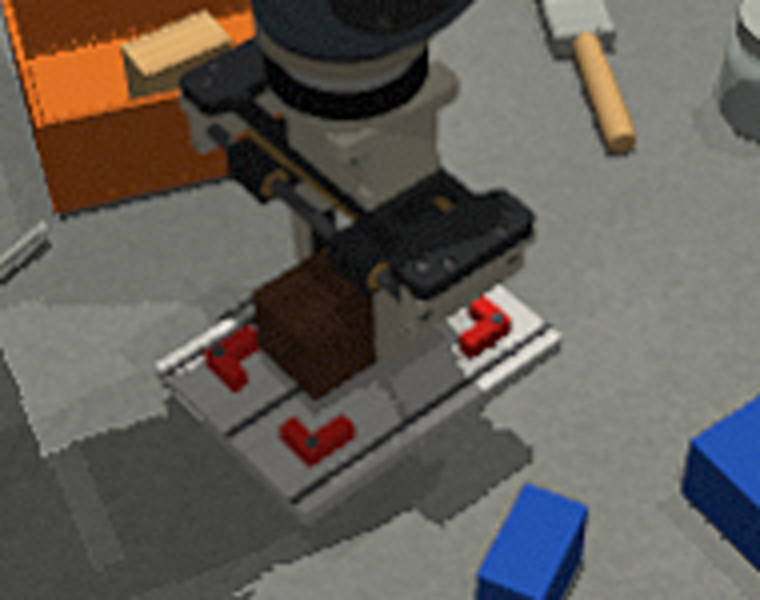

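The blank sits above the nest, aligned with the stops and inside them. I'll do the final slow descent to contact.

Request:
play_rows([
  [0,0,0.003,0,0,0],
  [0,0,0.006,0,0,0],
  [0,0,0.009,0,0,0],
  [0,0,0.012,0,0,0],
  [0,0,0.014,0,0,0],
  [0,0,0.016,0,0,0],
  [0,0,0.0175,0,0,0],
  [0,0,0.0185,0,0,0],
])

```text
time: 13.58
eef_pos: [0.4803, 0.0422, 0.021]
ee_rot: [-0.0, -0.129, 0.992, -0.0]
contact_force: [-0.6, 0.4, -1.9]
gripper_width: 0.0496
finger_force: 30.0
```

Request:
play_rows([
  [0,0,0.0005,0,0,0],
  [0,0,0.0005,0,0,0],
  [0,0,0.001,0,0,0],
  [0,0,0.001,0,0,0],
  [0,0,0.001,0,0,0],
  [0,0,0.001,0,0,0],
  [0,0,0.001,0,0,0],
  [0,0,0.001,0,0,0],
])

```text
time: 14.25
eef_pos: [0.4803, 0.0422, 0.0202]
ee_rot: [0.0, -0.129, 0.992, -0.0]
contact_force: [-0.0, -0.3, -1.6]
gripper_width: 0.05
finger_force: 30.0
```

Request:
play_rows([
  [0,0,0.0005,0,0,0],
  [0,0,0.001,0,0,0],
  [0,0,0.001,0,0,0],
  [0,0,0.0015,0,0,0],
  [0,0,0.0015,0,0,0],
  [0,0,0.0015,0,0,0],
  [0,0,0.0015,0,0,0],
  [0,0,0.0015,0,0,0],
])

```text
time: 14.92
eef_pos: [0.4804, 0.0422, 0.0199]
ee_rot: [0.0, -0.129, 0.992, -0.0]
contact_force: [-6.9, -0.6, 21.5]
gripper_width: 0.0502
finger_force: 30.0
```

Contact with the plate. Releasing.

Request:
play_rows([
  [0,0,-0.001,0,0,0],
  [0,0,-0.001,0,0,0],
  [0,0,-0.001,0,0,0],
  [0,0,-0.001,0,0,0],
  [0,0,-0.001,0,0,0],
  [0,0,-0.001,0,0,0],
  [0,0,-0.001,0,0,0],
  [0,0,-0.001,0,0,0],
], gripper=0.85)

```text
time: 15.58
eef_pos: [0.4803, 0.0422, 0.0196]
ee_rot: [-0.0, -0.129, 0.992, 0.0]
contact_force: [-0.0, 0.1, -0.6]
gripper_width: 0.0793
finger_force: 0.0
```

Request:
play_rows([
  [0,0,0,0,0,0],
  [0,0,-0.01,0,0,0],
  [0,0,-0.025,0,0,0],
  [0,0,-0.045,0,0,0],
  [0,0,-0.07,0,0,0],
  [0,0,-0.1,0,0,0],
  [0,0,-0.13,0,0,0],
  [0,0,-0.15,0,0,0],
])

```text
time: 16.25
eef_pos: [0.4808, 0.0423, 0.173]
ee_rot: [0.001, -0.129, 0.992, -0.0]
contact_force: [0.3, 0.3, 0.5]
gripper_width: 0.0789
finger_force: 0.0
```

Request:
play_rows([
  [0,-0.03,0,0,0,0],
  [0,-0.06,0,0,0,0],
  [0,-0.1,0,0,0,0],
  [0,-0.14,0,0,0,0],
  [0,-0.17,0,0,0,0],
  [0,-0.19,0,0,0,0],
  [0,-0.2,0,0,0,0],
  [0,-0.2,0,0,0,0],
])

```text
time: 16.92
eef_pos: [0.5317, -0.1524, 0.17]
ee_rot: [0.0, -0.128, 0.992, -0.0]
contact_force: [-0.6, 0.3, 0.6]
gripper_width: 0.0789
finger_force: 0.0
```

Run:
```python
from plant import *
import cv2,numpy as np
a=snapshot("top")[170:275,135:340,::-1];b=snapshot("side")[90:260,200:400,::-1]
f=lambda i,w,h:cv2.resize(i,(w,h),interpolation=cv2.INTER_CUBIC)
cv2.imwrite("pics/f.png",np.hstack([f(a[:,115:],360,420),f(b,440,420)]))
```

```text
(no output)
```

View pics/f.png

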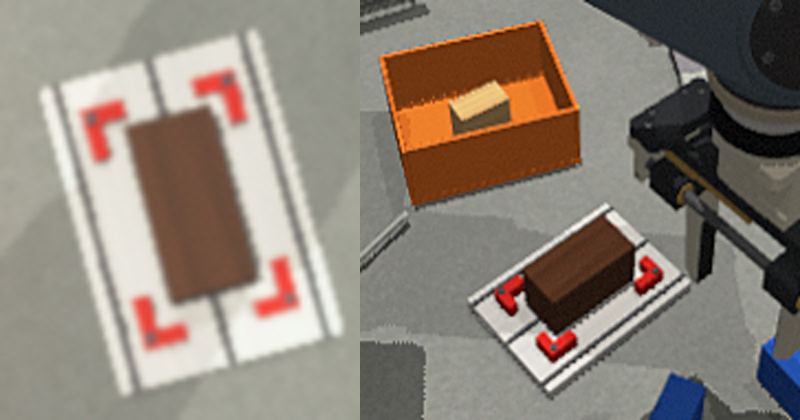

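The blank sits flat between the stops, with its corners at (128,123), (208,105), (257,280) and (175,303) in the left crop. The offcut is in the bin. One numeric check, then I hand in.

Run:
```python
from tri import *
X=plane([(282,200.75),(302,196.25),(314.25,240),(293.75,245.75)],.057,'top');rep('blank',X)
d=X.mean(0)[:2]-[.481,.042]
if np.linalg.norm(d)<.008: print(close_job())
```

```text
blank c [0.4806 0.041  0.057 ] z [0.057 0.057 0.057 0.057] L 0.1 W 0.045 yaw 14.5 13.5
the job is handed in; nothing more can be done
None
```

The offcut is in the scrap bin and the walnut blank was set down on the plate and released between the four stops, about 1 mm and 1° from the nest centre by camera; the job was handed in at about 17 s, with no verdict shown.

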